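# Unlock the glass platen of a book rest and hold it open for a page turn

### The job

I have to turn the page of the old book under the glass: draw the lock pin out of its bore at the right front corner of the book rest, park it in the notches of the bracket on the rest's right side (tip inward, collar outside the bracket, as it sat in the bore), and only then lift the glass platen by its bar handle and hold it still at 50 degrees from closed. Finish while you are holding it there: the platen falls shut if let go, so keep the fingers on the handle. Leave the book and the other things on the table where they are.

Things in the scene. Friction and masses are not known exactly. Their poses are not given: they have to be found in the camera images.
- book_rest: Book rest fixed on the table: grey board 270 (x) x 373 (y) mm, top face 20 mm up, hinged glass platen over an open book. Origin on the table; own x points from the front (robot side) to the hinge, y left, z up; yaw varies. In its frame, mm: hinge axis at x 115, z 72; closed platen x -95 to 109, y -135 to 135, z 66 to 78; lock bore at x -113, z 72; board edges x -140, 130, y -208, 165.
- lock_pin: Steel lock pin, 70 g, 116 mm long, along its own y. Origin in the middle of its dark ringed grip (15 mm dia, y -22 to 22 mm; 20 mm end disc behind). 20 mm collar at y 22 to 26, then 10 mm shank to the tip at y 86. Starts in the bore, pushed in from the right, parallel to the rest's y, collar within 4 mm of the outer ear; slides freely; balances on the shank some 10 mm past the collar.
- pin_tip (a point): Tip of the lock pin, 86 mm from the pin's origin along its +y. The pin is out of the bore when the tip is right of (-y of) bore_mouth, after a pull of 60 mm.
- bore_mouth (a point): Mouth of the 12 mm bore along y, on the right face of the outer of two steel ears (each 8 mm thick, 34 mm long in x, 87 mm high above the table; the inner one's far face is 38 mm to +y). The platen's 10 mm tongue sits between them; the pin through all three keeps the platen shut.
- notch_seat (a point): Axis line of the parked pin, midway between two upright plates (5 mm thick, 41 mm apart along the rest's y, centre to centre). Their 13 mm slots open upward: slot floor 5 mm below this point, sides straight to 5 mm above, lips flared to 35 mm wide at 15 mm above. Parked: shank on both floors, collar outside the outer plate, tip 24 to 43 mm to +y of here (at 36, pin origin 50 mm to -y).
- platen_angle (a joint): Opening angle of the glass platen, rad: 0 closed, grows as the front edge rises and swings back to the hinge; stop at 1.45. 50 degrees = 0.873. Platen with handle weighs 0.6 to 0.95 kg and falls shut when let go; 2 to 5 N upward at the handle holds it; hinge friction is negligible.
- platen_hinge (a point): Middle of the hinge axis, on the book rest, 72 mm above the table; the axis runs along the rest's y.
- platen: Glass platen in its aluminium frame, 204 x 270 x 12 mm, with the bar handle and the lock tongue. Origin in the middle of the hinge axis; closed, its axes are those of the rest; it turns about its y.
- handle (a point): Bar handle of the platen: round steel bar, 12 mm dia, along y, straight from y -45 to 45 mm, on two arms (y -55, 55) that run 45 mm back to the platen's front edge. Origin at the middle of the bar, 255 mm from the hinge axis; 72 mm above the table when closed (the 20 mm high front edge of the board lies just below it). It turns with the platen; its x points to the hinge.
- open_book: Old open book, 165 x 241 x 43 mm, loose on the felt pad under the glass (origin at its underside).
- press_weight: Bystander: turned paper weight with knob, 52 mm dia, 46 mm high (origin at its underside).
- paste_pot: Bystander: low white pot, 65 mm dia, 44 mm high (origin at its underside).
- dispenser: Bystander: small white dropper bottle, 48 mm dia, 107 mm high (origin at its underside).

How it is judged:
On the way, in this order (a step that is already met when the one before it is completed fails the run):
1. the lock pin is drawn clear of the bore while the platen is still down (y of pin_tip in the frame of book_rest below -0.142 m and value of joint platen_angle below 0.15 rad), for 0.1 s.
2. the pin lies parked in both notches, let go, the platen still down (x of lock_pin in the frame of book_rest between -0.011 and 0.001 m and x of pin_tip in the frame of book_rest between -0.011 and 0.001 m and z of lock_pin in the frame of book_rest between 0.045 and 0.055 m and z of pin_tip in the frame of book_rest between 0.045 and 0.055 m and y of pin_tip in the frame of book_rest between -0.157 and -0.138 m and contact force between the fingers and lock_pin below 0.1 N and linear speed of lock_pin below 0.03 m/s and value of joint platen_angle below 0.15 rad), for 0.2 s.
3. the platen is lifted by its handle (value of joint platen_angle above 0.4 rad and contact force between the fingers and platen above 0.5 N), for 0.1 s.
At the end, for the whole second after the job is handed in: Fingers hold the platen by its handle (over 1 N, grip within 50 mm of its middle), still, at 50 degrees (within 5), nothing else propping it; the released pin lies in both notches (axis within 6 mm sideways and 5 mm in height of the seat line, tip 24 to 43 mm inward of the seat) (value of joint platen_angle between 0.786 and 0.96 rad and velocity of joint platen_angle between -0.05 and 0.05 rad/s and contact force between the fingers and platen above 1 N and distance between the grasp point and handle below 0.05 m and x of lock_pin in the frame of book_rest between -0.011 and 0.001 m and x of pin_tip in the frame of book_rest between -0.011 and 0.001 m and z of lock_pin in the frame of book_rest between 0.045 and 0.055 m and z of pin_tip in the frame of book_rest between 0.045 and 0.055 m and y of pin_tip in the frame of book_rest between -0.157 and -0.138 m and contact force between the fingers and lock_pin below 0.1 N and linear speed of lock_pin below 0.03 m/s and contact force between each of lock_pin, open_book and platen below 0.2 N); the arm keeps its last pose, push and grip.
It fails at once if the old book is shifted (more than 20 mm) (distance of open_book from where it was at the start of the episode above 0.02 m).
It fails at once if a bystander is pushed away (more than 30 mm) (distance of any of press_weight, paste_pot, dispenser from where it was at the start of the episode above 0.03 m).
It also fails if it takes over 48 s, if anything falls off the work surface, if the arm or the gripper's body presses on something with over 40 N, if the wrist force passes 120 N, or if a joint passes its speed limit or range.

### The arm

A 6-joint arm with a two-finger parallel gripper is mounted at the origin on the work surface; the furniture and walls round the work are solid. World frame = base frame: x ahead of the robot, y to its left, z up, the work surface at z = 0. Lengths are in m, angles in rad, forces in N, time in s.
With the tool pointing down it reaches from about 0.35 to 0.775 m from the base axis. Payload 7.3 kg.
Tool frame: the origin (TCP) lies between the finger pads; the fingertips stand 25 mm ahead of it and the grasp point (between the pads) lies 6 mm ahead of it (env.nose_length is the distance from the TCP to the fingertips, in m); z points along the fingers, y is the line along which they close (so a half turn about z gives the same grasp; the last joint's range is limited). The gripper opens to 92 mm and grips with 3 to 60 N. Pads are 19 mm wide; open, the fingers measure 130 mm over their backs; the gripper's body (75 mm by 190 mm) begins 47 mm behind the grasp point.
Start: joints at [-1.467, 0.342, 1.524, -0, 1.275, -0.146], TCP at [0.13, -0.509, 0.252] pointing down, gripper open.
Joint ranges: [-2.53, 2.53], [-0.77, 2.02], [0.04, 2.7], [-1, 4.14], [0.28, 2.66], [-3.11, 3.11]. Speed limits (rad/s): [2.57, 2.57, 3.14, 3.14, 3.14, 3.14].

### API

Orientations are given as a unit quaternion [x, y, z, w].
In Python, from plant import env, optics gives the robot as it stands.
- The arm moves only by the tool jog_arm, never from a script. Its arguments are lists of equal length, an entry for each row: "delta_pos": the shift along the tool's x, y, z in m, a list of three; "turn": the turn about the tool's z in degrees. In form: {"delta_pos": [[tx, ty, tz], ...], "turn": [turn, ...]}. A call has 1 to 20 rows; each row shifts and turns the commanded pose from where the row before left it, along the tool's axes as they then stand; what a row does not reach is not made up. A row lasts 1/10 s, in which the tool goes at most 50 mm and 8.59 degrees, less where a joint would pass 70% of its speed; a pose out of reach is approached as far as the arm can. A call is refused whole if a number of a shift passes 0.05 or a number of a turn 8.59, either way. A call with a gripper value outside its range is refused whole. "gripper" is the opening, from 0 (shut) to 1 (fully open), set as the call begins (left out, the last holds). The fingers move at their own pace and stop on an object; "squeeze" is the grip in N (left out, the last holds). Time passes only in rows, so rows that do not move let the fingers close. It gives the time, the measured TCP pose, the force, the opening and the grip force at its end, in the units of the state.
- env.get_obs(): the state, without advancing time (a new reading comes with each control period).
- optics.capture(name): name is "side" or "top"; returns a dict with "pixels" (384x512x3 uint8, blue, green, red), "K" (3x3 intrinsics, pixels), "R" (3x3) and "t" (3): a world point X has camera coordinates R X + t. Camera axes: x right, y down, z forward; pixel columns grow to the right and rows downward; lengths in m; the calibration is good to about 2 mm. A picture is of the moment at which its call begins. There is no depth.
- env.sign_off(): hands the job in; it is judged then, once.
Trained networks look in a picture, given as the dict that the camera call returned (one of the last four; its "shot" number tells which), for a name from the list of things; names that differ only in an ending like _2 or _b are one class to them, and where a whole thing is asked for, a point or a joint stands for the part that bears it (a point fixed in the world has none). Each returns a list of dicts, best first, with "confidence" (0 to 1); they miss things now and then, are a little off and sometimes report something else, mostly with a low value. They report only what shows in the picture. A call takes as long as a camera call.
- optics.boxes_of(label, picture): "extent" ([left, top, width, height] in pixels, round what is visible of it).
- optics.tip_of(label, picture): "position" ([row, column] in pixels: a listed point, or the origin of a listed thing).
The state is a dict: "time_s": time; "qpos": joint angles; "joint_velocities": joint speeds; "joint_efforts": joint torques, N m; "eef_pos": TCP position; "eef_rot": TCP orientation; "ft_force": force on the tool from outside, world axes, zero at the start; "moment": the same for the moment, N m; "opening": finger opening in m; "gripper_force": force on a finger pad.
Only numpy, scipy, OpenCV 4.12 (cv2) and the standard library are available. Lean on these libraries where they do the work, as an engineer would, in place of code of your own. Each camera call takes 0.05 s, during which the arm holds its last target. There are 200 camera calls.

## Working session

There is one attempt and no reset: what is moved stays moved. The work goes in short steps, Python scripts to look and compute and a tool call to move; the robot and the scene stay as the last step left them, time stands still between calls to the robot, and variables do not carry over. Pictures are saved under pics/ and viewed, at most 10 in all, crops included, and the job is handed in when it is done.

Besides the shell and the picture viewer there is one more tool, called after "Request:" as a command line: name --pt "numbers of a row" for each row, then --argument value for the rest. jog_arm: Moves the arm, as the interface text tells. Its arguments: {"type":"object","properties":{"delta_pos":{"type":"array"},"turn":{"type":"array"},"gripper":{"type":"number"},"squeeze":{"type":"number"}},"required":["delta_pos","turn"]}

```bash
ls; mkdir -p pics
cat > h.py <<'E'
import numpy as np, cv2
from plant import env, optics
from scipy.spatial.transform import Rotation as Rn
def tri(obs):
    # obs: list of (pic,[row,col])
    A=[]
    for p,(r,c) in obs:
        P=np.array(p["K"])@np.c_[np.array(p["R"]),np.array(p["t"])]
        A+= [c*P[2]-P[0], r*P[2]-P[1]]
    X=np.linalg.svd(np.array([a/np.linalg.norm(a[:3]) for a in A]))[2][-1]; X=X[:3]/X[3]
    e=[np.round(proj(p,X)-np.array([r,c]),1) for p,(r,c) in obs]
    return X,e
def proj(p,X):
    q=np.array(p["K"])@(np.array(p["R"])@X+np.array(p["t"])); return np.array([q[1],q[0]])/q[2]
E
python3 - <<'E'
from h import *
o=env.get_obs(); print({k:np.round(v,3).tolist() for k,v in o.items()}, env.nose_length)
S=optics.capture("side");T=optics.capture("top")
for n,p in(("side",S),("top",T)):
    cv2.imwrite(f"pics/{n}0.png",p["pixels"]); print(n,np.round(-np.array(p["R"]).T@p["t"],3),np.round(p["R"],2).tolist())
for l in "pin_tip bore_mouth notch_seat platen_hinge handle lock_pin book_rest platen press_weight paste_pot dispenser open_book".split():
    d={}
    for n,p in(("side",S),("top",T)):
        d[n]=optics.tip_of(l,p)
        print(l,n,[(np.round(x["position"],1).tolist(),round(x["confidence"],2)) for x in d[n][:2]])
    if d["side"] and d["top"]:
        X,e=tri([(S,d["side"][0]["position"]),(T,d["top"][0]["position"])]); print("   ",np.round(X,4),e)
E
```

```text
pics
{'time_s': 0.0, 'qpos': [-1.467, 0.343, 1.525, 0.0, 1.275, -0.146], 'joint_velocities': [0.001, -0.0, 0.002, -0.001, -0.001, -0.001], 'joint_efforts': [0.001, -43.124, -24.422, 0.072, 0.056, -0.0], 'eef_pos': [0.13, -0.508, 0.251], 'eef_rot': [0.992, 0.125, 0.0, -0.001], 'ft_force': [-0.122, -0.273, -0.338], 'moment': [-0.045, 0.042, 0.031], 'gripper_force': 0.0, 'opening': 0.092} 0.025
side [-0.033  1.261  0.646] [[-0.92, -0.39, -0.01], [-0.14, 0.36, -0.92], [0.36, -0.85, -0.39]]
top [ 0.404 -0.006  1.181] [[0.02, -1.0, -0.01], [-0.99, -0.02, -0.1], [0.1, 0.01, -0.99]]
pin_tip side [([207.7, 261.3], 0.43)]
pin_tip top [([211.7, 247.4], 0.46)]
    [0.4638 0.0398 0.0575] [array([-0. , -0.2]), array([0.2, 0.1])]
bore_mouth side []
bore_mouth top [([206.9, 270.4], 0.68)]
notch_seat side [([192.4, 233.8], 0.64)]
notch_seat top [([167.9, 278.3], 0.55)]
    [ 0.5842 -0.0355  0.0599] [array([0.2, 1.6]), array([-1.9, -0.7])]
platen_hinge side [([206.8, 178.3], 0.82)]
platen_hinge top [([130.3, 205.9], 0.59)]
    [0.6769 0.1543 0.0714] [array([0.4, 1.6]), array([-1.7, -0.8])]
handle side
[... 449 characters left out ...]
.6], 0.56), ([179.4, 263.5], 0.2)]
platen top [([128.0, 202.2], 0.56), ([207.0, 279.5], 0.26)]
    [0.6757 0.1605 0.0758] [array([-0.1, -0.6]), array([0.6, 0.3])]
press_weight side [([274.1, 237.8], 0.72), ([179.8, 262.9], 0.19)]
press_weight top [([236.5, 146.6], 0.8)]
    [ 0.4043  0.3175 -0.0022] [array([0.3, 3.9]), array([-3.5, -1.4])]
paste_pot side [([192.2, 328.7], 0.62)]
paste_pot top [([262.5, 379.0], 0.58)]
    [ 0.3414 -0.3124 -0.0069] [array([-0.1,  0.7]), array([-1. , -0.3])]
dispenser side [([178.9, 263.7], 0.76)]
dispenser top [([165.4, 385.7], 0.77)]
    [ 0.6021 -0.3304  0.0016] [array([0. , 0.3]), array([-0.5, -0.2])]
open_book side [([227.9, 213.5], 0.97)]
open_book top []
```

Run:
```python
import cv2
a=cv2.imread('pics/top0.png')[100:280,120:400]; cv2.imwrite('pics/top0c.png',cv2.resize(a,None,fx=2.8,fy=2.8,interpolation=cv2.INTER_CUBIC))
a=cv2.imread('pics/side0.png')[130:300,130:380]; cv2.imwrite('pics/side0c.png',cv2.resize(a,None,fx=3.2,fy=3.2,interpolation=cv2.INTER_CUBIC))
```

```text
(no output)
```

View pics/top0c.png

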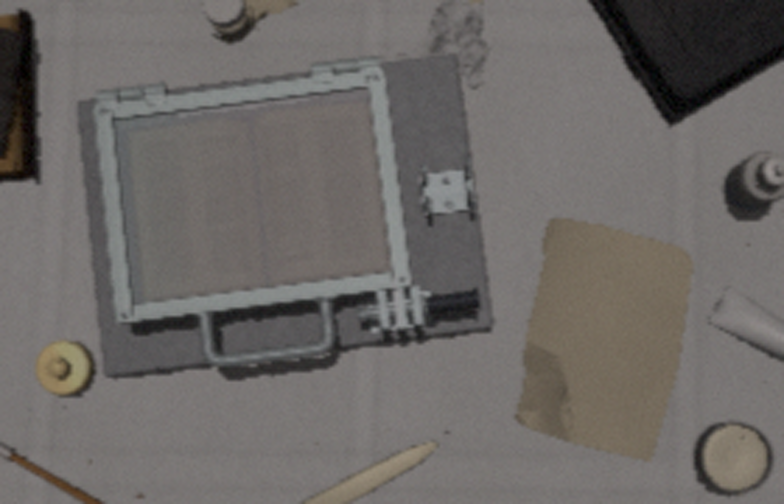

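View pics/side0c.png

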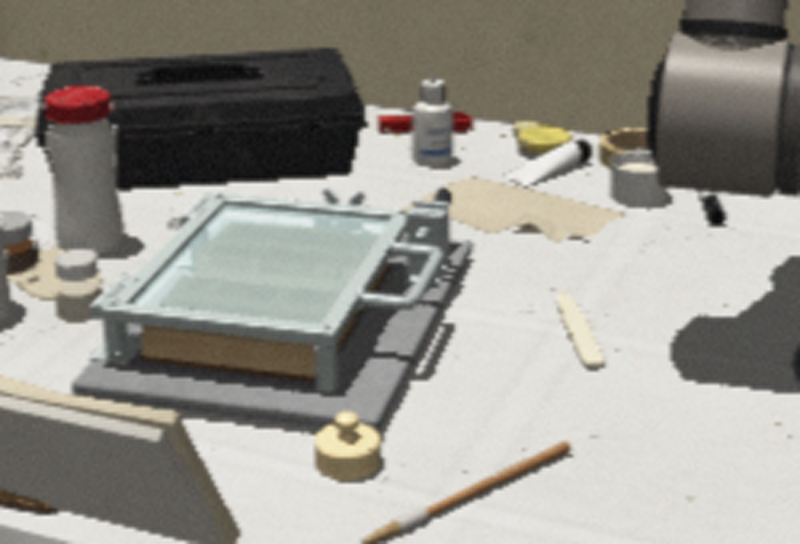

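The top view shows the rest yawed about 8°. The pin grip is at full-image col 270–291, row 208, the bracket at (169, 279) and the handle bar at (227, 217), all matching the network. The side view confirms the platen is shut. Next I fit the rest pose from both views.

```bash
cat > fit.py <<'E'
from h import *
from scipy.optimize import least_squares
M={"bore_mouth":(-113,-142,72),"notch_seat":(-5,-181,50),"platen_hinge":(115,0,72),"handle":(-140,0,72),"book_rest":(0,0,0),"platen":(115,0,72),"lock_pin":(-113,-170,72)}
def rest2w(p,m): 
    c,s=np.cos(p[2]),np.sin(p[2]); return np.array([p[0]+c*m[0]-s*m[1],p[1]+s*m[0]+c*m[1],m[2]])
E
python3 - <<'E'
from fit import *
import json
ob=[]
for k in range(3):
    P={n:optics.capture(n) for n in("side","top")}
    for n,p in P.items():
        for l,m in M.items():
            for x in optics.tip_of(l,p)[:1]: ob.append((n,l,np.array(x["position"]),np.array(m)/1e3,x["confidence"]))
for c,m in zip([(80,100),(458,55),(490,328),(105,375)],[(130,165),(130,-208),(-140,-208),(-140,165)]):
    ob.append(("top","corner",np.array([c[1]/2.8+100,c[0]/2.8+120])-.3,np.array([*m,20])/1e3,1.))
def f(p,raw=False,ns=("side","top")):
    return np.concatenate([(proj(P[n],rest2w(p,m))-q) for n,l,q,m,c in ob if n in ns])
for ns in (("side","top"),("top",),("side",)):
    s=least_squares(f,[.57,.13,.146],loss="soft_l1",f_scale=1,kwargs=dict(ns=ns)); print(ns,np.round(s.x,4))
    if len(ns)==2:
        json.dump(s.x.tolist(),open("rest.json","w"))
        for (n,l,q,m,c),r in zip(ob,f(s.x).reshape(-1,2)): print(n,l,np.round(r,1),round(c,2))
E
```

```text
('side', 'top') [0.5638 0.1398 0.15  ]
side bore_mouth [-0.7  1.3] 0.85
side notch_seat [1.3 1.3] 0.55
side platen_hinge [-2.9 -1.1] 0.67
side handle [ 1.4 -1.5] 0.72
side book_rest [-3.4 -0.2] 0.76
side platen [-68.7 -58.2] 0.7
side lock_pin [-3.2  2.7] 0.46
top bore_mouth [-0.3  0.9] 0.88
top notch_seat [-4.2 64.5] 0.69
top platen_hinge [-0.9 -1.6] 0.78
top handle [ 0.1 -0.6] 0.94
top book_rest [ 2.9 -2.5] 0.69
top lock_pin [-0.6 -0.6] 0.68
side bore_mouth [-1.5  4.1] 0.67
side notch_seat [3.  1.7] 0.95
side platen_hinge [-0.3  1.7] 0.96
side handle [ 2.9 -0.6] 0.82
side book_rest [-2.2  0.8] 0.9
side platen [-0.7  0.7] 0.94
side lock_pin [-2.   2.1] 0.43
top bore_mouth [0.2 1.3] 0.85
top notch_seat [-1.7  3.2] 0.87
top platen_hinge [ 0.4 -0.5] 0.93
top handle [-1.4 -1.6] 0.71
top book_rest [ 3.  -0.9] 0.84
top platen [-3.3 -1.4] 0.82
top lock_pin [-0.   3.7] 0.65
side bore_mouth [-0.6  2.8] 0.65
side notch_seat [3.9 3.9] 0.72
side platen_hinge [-0.8  0.6] 0.59
side handle [ 0.8 -3.5] 0.96
side book_rest [0.  3.2] 0.71
side platen [-1.2 -2.5] 0.6
side lock_pin [-81.7  28.2] 0.73
top bore_mouth [-0.7 -1.1] 0.62
top notch_seat [-1.8  4.4] 0.67
top platen_hinge [-0.1  1.2] 0.96
top handle [-0.3 -2.9] 0.97
top book_rest [ 1.7 -3.1] 0.94
top corner [ 0.  -2.5] 1.0
top corner [-1.6 -1.3] 1.0
top corner [-0.5  1. ] 1.0
top corner [ 0.9 -1. ] 1.0
('top',) [0.5636 0.1382 0.1409]
('side',) [0.5609 0.1441 0.2068]
```

```bash
cat > edge.py <<'E'
from fit import *
import json
from scipy.ndimage import map_coordinates, gaussian_filter
E=[("boardB",(130,-200,20),(130,150,20)),("boardR",(-130,-208,20),(125,-208,20)),("boardL",(-120,165,20),(120,165,20)),("boardF",(-140,-200,20),(-140,-90,20)),
 ("plR",(-60,-135,78),(100,-135,78)),("plL",(-85,135,78),(100,135,78)),("plF",(-95,-85,78),(-95,-60,78)),("plF2",(-95,60,78),(-95,130,78)),("plB",(109,-60,78),(109,60,78)),
 ("barF",(-146,-42,72),(-146,42,72)),("barB",(-134,-42,72),(-134,42,72))]
def meas(p,T,img,a,b,w=3.0):
    A,B=[proj(T,rest2w(p,np.array(v)/1e3)) for v in(a,b)]
    d=(B-A)/np.linalg.norm(B-A); n=np.array([-d[1],d[0]]); s=np.arange(-w,w+.01,.25)
    u=np.linspace(0,1,40)[:,None,None]
    pts=A+u*(B-A)+s[None,:,None]*n
    v=map_coordinates(img,pts.reshape(-1,2).T,order=3).reshape(40,-1).mean(0)
    return s,v
E
python3 - <<'E'
from edge import *
Ts=[optics.capture("top") for _ in range(6)]; T=Ts[0]
img=np.mean([t["pixels"].mean(2) for t in Ts],0)
p=np.array(json.load(open("rest.json"))); p[:]=[.5636,.1382,.145]
for it in range(4):
    r=[];J=[];nm=[]
    for n,a,b in E:
        for fa,fb in((0,.5),(.5,1)):
            a2=np.array(a)+fa*(np.array(b)-a);b2=np.array(a)+fb*(np.array(b)-a)
            s,v=meas(p,T,img,a2,b2); g=np.gradient(gaussian_filter(v,2))
            if n=="barF": g=np.abs(g)
            g=np.abs(g); i=np.argmax(g[1:-1])+1; 
            e=s[i]; mid=(a2+b2)/2e3
            A,B=[proj(T,rest2w(p,x/1e3)) for x in(a2,b2)]; d=(B-A)/np.linalg.norm(B-A); nn=np.array([-d[1],d[0]])
            J.append([nn@(proj(T,rest2w(p+dp,mid))-proj(T,rest2w(p,mid)))/1e-4 for dp in np.eye(3)*1e-4]); r.append(e); nm.append((n,round(float(e),2),round(float(g[i]),1)))
    r=np.array(r);J=np.array(J); 
    q=least_squares(lambda x:J@x-r,np.zeros(3),loss="soft_l1",f_scale=.3).x; p=p+q; print(np.round(p,4))
res=r-J@q
print([(a,b,round(float(x),2)) for (a,_,b),x in zip(nm,res)])
json.dump(p.tolist(),open("rest.json","w"))
for n,a,b in E[-2:]: print(n,np.round(meas(p,T,img,a,b)[1][::2]))
for k in("handle","notch_seat","bore_mouth","lock_pin"): print(k,np.round(rest2w(p,np.array(M[k])/1e3),4),np.round(proj(T,rest2w(p,np.array(M[k])/1e3)),1))
c=img[150:235,195:305]; cv2.imwrite("pics/c1.png",cv2.resize(c,None,fx=7,fy=7,interpolation=cv2.INTER_CUBIC))
E
```

```text
[0.5626 0.1379 0.1402]
[0.5625 0.1378 0.1388]
[0.5624 0.1379 0.1373]
[0.5624 0.1379 0.1389]
[('boardB', 2.8, 1.8), ('boardB', 4.8, 2.21), ('boardR', 4.3, -0.22), ('boardR', 3.8, -0.04), ('boardL', 4.2, -0.22), ('boardL', 4.3, 0.21), ('boardF', 8.8, 0.09), ('boardF', 8.4, 0.56), ('plR', 6.7, 0.25), ('plR', 6.3, 0.46), ('plL', 4.9, -0.24), ('plL', 4.9, -0.04), ('plF', 14.3, -0.71), ('plF', 11.0, -0.47), ('plF2', 12.3, -0.31), ('plF2', 11.2, -0.08), ('plB', 6.2, 0.01), ('plB', 6.2, -0.03), ('barF', 5.7, -2.0), ('barF', 5.5, -1.77), ('barB', 4.6, 0.75), ('barB', 4.5, 0.73)]
barF [116. 110.  96.  83.  76.  73.  67.  57.  49.  47.  47.  48.  49.]
barB [ 87.  87.  87.  86.  83.  81.  85.  94. 105. 115. 115. 103.  89.]
handle [0.4238 0.1185 0.072 ] [226.8 215.8]
notch_seat [ 0.5825 -0.042   0.05  ] [167.3 279.9]
bore_mouth [ 0.4702 -0.0183  0.072 ] [209.6 270.2]
lock_pin [ 0.474  -0.0461  0.072 ] [208.2 281.2][ WARN:0@4.185] global loadsave.cpp:1063 imwrite_ Unsupported depth image for selected encoder is fallbacked to CV_8U.
```

View pics/c1.png

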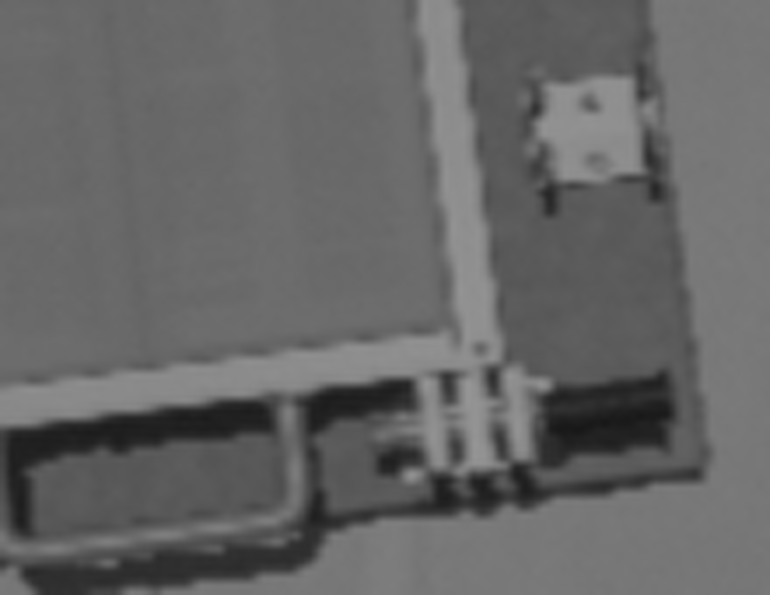

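Request:
jog_arm --pt "0 0 0" --pt "0 0 0" --pt "0 0 0" --pt "0 0 0" --pt "0 0 0" --pt "0 0 0" --pt "0 0 0" --pt "0 0 0" --pt "0 0 0" --pt "0 0 0" --turn '[-8.36,-8.36,-8.36,-8.36,-8.36,-8.36,-8.36,-8.36,-8.36,-8.36]'

```text
time_s: 5.0
eef_pos: [0.1298, -0.5087, 0.2517]
eef_rot: [0.654, 0.756, -0.0, 0.0]
ft_force: [0.1, 0.7, -0.9]
opening: 0.0917
gripper_force: 0.0
```

```bash
cat > go.py <<'E'
from fit import *
import json
# delta in tool frame from the present TCP to a rest-frame grasp point (mm)
def d(m):
    p=json.load(open("rest.json")); o=env.get_obs(); R=Rn.from_quat(o["eef_rot"]).as_matrix()
    w=rest2w(p,np.array(m)/1e3); g=np.array(o["eef_pos"])+.006*R[:,2]
    c,s=np.cos(p[2]),np.sin(p[2]); B=np.array([[c,-s,0],[s,c,0],[0,0,1]])
    print("t",round(o["time_s"],2),"grasp in rest mm",np.round(B.T@(g-[p[0],p[1],0])*1e3,1),"delta tool mm",np.round(R.T@(w-g)*1e3,1))
    print("tool y yaw - rest yaw deg",np.round(np.degrees(np.arctan2(R[1,1],R[0,1])-p[2]),2),"tilt",np.round(R[:,2],4),"F",np.round(o["ft_force"],1),"open",round(o["opening"],4),"gf",np.round(o["gripper_force"],1))
E
python3 -c "
from go import *
d((-113,-163,72))"
```

```text
t 5.0 grasp in rest mm [-517.9 -580.5  245.7] delta tool mm [415.4 407.1 173.7]
tool y yaw - rest yaw deg 0.3 tilt [ 1.e-04 -1.e-04 -1.e+00] F [ 0.1  0.7 -0.9] open 0.0917 gf 0.0
```

Request:
jog_arm --pt "0.03 0.029 0" --pt "0.03 0.029 0" --pt "0.03 0.029 0" --pt "0.03 0.029 0" --pt "0.03 0.029 0" --pt "0.03 0.029 0" --pt "0.03 0.029 0" --pt "0.03 0.029 0" --pt "0.03 0.029 0" --pt "0.03 0.029 0" --pt "0.03 0.029 0.02" --pt "0.03 0.029 0.02" --pt "0.03 0.029 0.02" --pt "0.025 0.03 0.02" --pt "0 0 0.02" --pt "0 0 0" --turn '[0,0,0,0,0,0,0,0,0,0,0,0,0,0,0,0]'

```text
time_s: 6.6
eef_pos: [0.4746, -0.0404, 0.1494]
eef_rot: [0.656, 0.755, -0.001, -0.002]
ft_force: [0.2, 0.3, 0.8]
opening: 0.0917
gripper_force: 0.0
```

```bash
python3 -c "
from go import *
d((-113,-163,72))
T=optics.capture('top');S=optics.capture('side')
cv2.imwrite('pics/t2.png',np.hstack([cv2.resize(T['pixels'][140:270,180:330],None,fx=2.6,fy=2.6),cv2.resize(S['pixels'][130:260,190:340],None,fx=2.6,fy=2.6)]))"
```

```text
t 6.6 grasp in rest mm [-111.7 -164.4  143.4] delta tool mm [ 1.3 -1.  71.4]
tool y yaw - rest yaw deg 0.09 tilt [-0.0053  0.0011 -1.    ] F [0.2 0.3 0.8] open 0.0917 gf 0.0
```

View pics/t2.png

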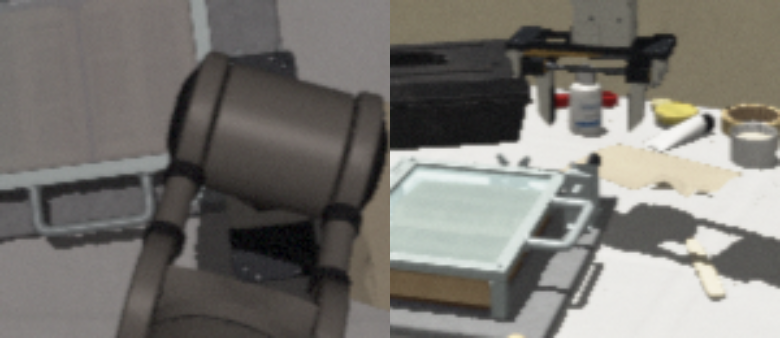

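The side view shows the open fingers straddling the pin's grip end, near (595, 160) in the montage. I descend and close.

Request:
jog_arm --pt "0.001 -0.001 0.02" --pt "0 0 0.02" --pt "0 0 0.02" --pt "0 0 0.011" --pt "0 0 0" --turn '[0,0,0,0,0]'

```text
time_s: 7.2
eef_pos: [0.4743, -0.0414, 0.0806]
eef_rot: [0.657, 0.754, -0.0, -0.0]
ft_force: [-0.0, 0.3, 0.6]
opening: 0.0918
gripper_force: 0.0
```

Request:
jog_arm --pt "0 0 0" --pt "0 0 0" --pt "0 0 0" --pt "0 0 0" --pt "0 0 0" --pt "0 0 0" --turn '[0,0,0,0,0,0]' --gripper 0 --squeeze 25

```text
time_s: 7.8
eef_pos: [0.4747, -0.0408, 0.0808]
eef_rot: [0.657, 0.754, 0.0, 0.0]
ft_force: [-0.9, -0.1, -0.2]
opening: 0.0488
gripper_force: 0.0
```

```bash
python3 -c "
from go import *
d((-113,-163,72)); print(env.get_obs()['moment'])"
```

```text
t 7.8 grasp in rest mm [-111.6 -164.8   74.8] delta tool mm [ 1.8 -1.4  2.8]
tool y yaw - rest yaw deg -0.04 tilt [ 2.e-04 -2.e-04 -1.e+00] F [-0.9 -0.1 -0.2] open 0.0488 gf 0.0
[-0.01646208 -0.15155585  0.03407852]
```

Fingers are still closing; I lower the last few mm meanwhile.

Request:
jog_arm --pt "0.002 -0.001 0.003" --pt "0 0 0" --pt "0 0 0" --pt "0 0 0" --pt "0 0 0" --pt "0 0 0" --pt "0 0 0" --turn '[0,0,0,0,0,0,0]'

```text
time_s: 8.5
eef_pos: [0.4741, -0.039, 0.078]
eef_rot: [0.657, 0.754, 0.0, 0.001]
ft_force: [2.5, 0.9, 0.1]
opening: 0.0143
gripper_force: 24.9
```

```bash
python3 -c "
from go import *
d((-113,-163,72)); print(env.get_obs()['moment'])"
```

```text
t 8.5 grasp in rest mm [-112. -163.   72.] delta tool mm [ 0. -1. -0.]
tool y yaw - rest yaw deg -0.05 tilt [ 1.6e-03 -3.0e-04 -1.0e+00] F [2.5 0.9 0.1] open 0.0143 gf 24.9
[ 0.05865433 -0.64246332 -0.0867175 ]
```

Request:
jog_arm --pt "0 0.001 0" --pt "-0.008 0 0" --pt "-0.01 0 0" --pt "-0.01 0 0" --pt "-0.01 0 0" --pt "-0.01 0 0" --pt "-0.01 0 0" --pt "-0.01 0 0" --pt "-0.01 0 0" --pt "0 0 0" --turn '[0,0,0,0,0,0,0,0,0,0]'

```text
time_s: 9.5
eef_pos: [0.4855, -0.1174, 0.0778]
eef_rot: [0.657, 0.754, 0.0, 0.0]
ft_force: [-1.1, 0.3, -0.7]
opening: 0.0137
gripper_force: 24.8
```

```bash
python3 -c "
from go import *
d((-5,-226,72)); print(env.get_obs()['moment'])
T=optics.capture('top');S=optics.capture('side')
cv2.imwrite('pics/t3.png',np.hstack([cv2.resize(T['pixels'][140:270,210:340],None,fx=3,fy=3),cv2.resize(S['pixels'][120:250,190:320],None,fx=3,fy=3)]))"
```

```text
t 9.5 grasp in rest mm [-111.5 -242.3   71.8] delta tool mm [ 16.5 106.5  -0.2]
tool y yaw - rest yaw deg -0.12 tilt [ 7.e-04 -5.e-04 -1.e+00] F [-1.1  0.3 -0.7] open 0.0137 gf 24.8
[-0.03989944 -0.11354264 -0.01285786]
```

View pics/t3.png

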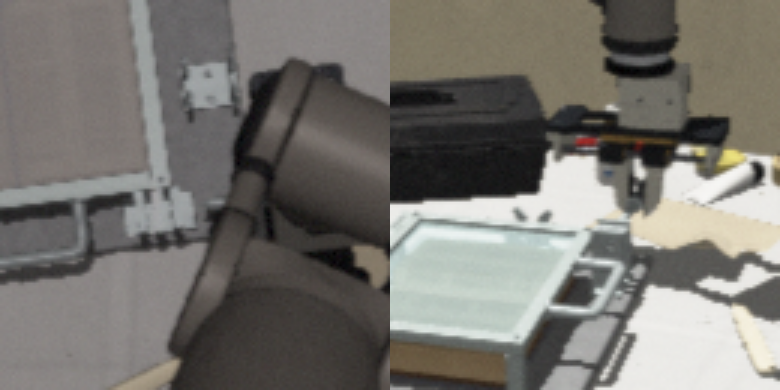

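Pin is out; the side view shows it held between the fingers at the right of the ears, with the platen still down. Before parking I check the bracket's bright base in the top view against the fit.

```bash
python3 -c "
from go import *
p=json.load(open('rest.json'))
T=optics.capture('top'); g=T['pixels'].astype(float).mean(2)[155:182,266:296]
m=(g>115).astype(np.uint8); n,l,st,c=cv2.connectedComponentsWithStats(m); print([(st[i,4],np.round(c[i][::-1]+[155,266],2), st[i,:4]) for i in range(1,n) if st[i,4]>15])
for z in (20,24): print(z,proj(T,rest2w(p,np.array([-5,-181,z])/1e3)))
print('dx 5mm', proj(T,rest2w(p,np.array([0,-181,24])/1e3)))
for n in('side','top'):
  q=T if n=='top' else optics.capture('side')
  for k in('pin_tip','notch_seat','lock_pin'): 
    r=optics.tip_of(k,q); print(n,k,[(np.round(x['position'],1),round(x['confidence'],2)) for x in r[:2]], proj(q,rest2w(p,np.array({'pin_tip':(-112,-163,72),'notch_seat':(-5,-181,50),'lock_pin':(-112,-249,72)}[k])/1e3)).round(1))
"
```

```text
[(np.int32(301), array([165.99, 282.78]), array([ 4,  0, 26, 21], dtype=int32))]
20 [169.03829801 279.55548309]
24 [168.81192432 279.60603588]
dx 5mm [166.97539004 279.37728423]
side pin_tip [(array([195.6, 267.9]), 0.62)] [193.5 267.5]
side notch_seat [(array([192.7, 234.3]), 0.72)] [194.8 236.8]
side lock_pin [(array([184.3, 271. ]), 0.6)] [183.9 273.5]
top pin_tip [(array([207.5, 275.8]), 0.49)] [208.2 278.4]
top notch_seat [(array([167.3, 275.9]), 0.68)] [167.3 279.9]
top lock_pin [] [204.2 312. ]
```

Request:
jog_arm --pt "0 0.01 -0.01" --pt "0 0.02 -0.005" --pt "0 0.02 0" --pt "0 0.02 0" --pt "0 0.02 0" --pt "0.005 0.01 0" --pt "0.005 0.005 0" --pt "0.003 0.002 0" --pt "0 0 0" --pt "0 0 0" --turn '[0,0,0,0,0,0,0,0,0,0]'

```text
time_s: 11.0
eef_pos: [0.5887, -0.0884, 0.0927]
eef_rot: [0.657, 0.754, -0.0, -0.0]
ft_force: [-0.6, -0.5, -0.3]
opening: 0.0146
gripper_force: 24.8
```

```bash
python3 -c "
from go import *
d((-4.3,-229,50)); print(env.get_obs()['moment'])
T=optics.capture('top');S=optics.capture('side')
cv2.imwrite('pics/t4.png',np.hstack([cv2.resize(T['pixels'][140:220,240:320],None,fx=4.9,fy=4.9),cv2.resize(S['pixels'][150:230,200:280],None,fx=4.9,fy=4.9)]))
p=json.load(open('rest.json'))
for n,q in(('top',T),('side',S)): print(n,[proj(q,rest2w(p,np.array([-4.3,y,87])/1e3)).round(1).tolist() for y in(-150,-210)])"
```

```text
t 11.0 grasp in rest mm [  -5.3 -227.8   86.7] delta tool mm [-1.2  1.  36.7]
tool y yaw - rest yaw deg -0.03 tilt [-6.e-04 -1.e-04 -1.e+00] F [-0.6 -0.5 -0.3] open 0.0146 gf 24.8
[-0.01927557 -0.07369018  0.04922335]
top [[166.2, 268.3], [163.4, 291.8]]
side [[187.6, 233.5], [181.0, 238.9]]
```

View pics/t4.png

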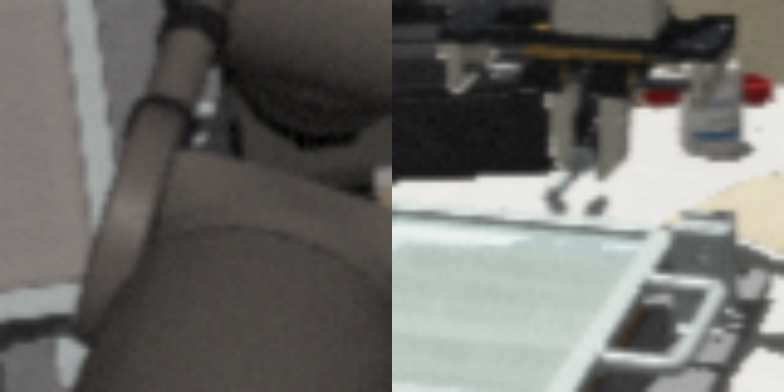

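Side view: the shank runs from montage (585, 155) to (558, 185), level as predicted, above the bracket horns at (560, 205) and (597, 205). I lower in stages.

Request:
jog_arm --pt "-0.001 0.001 0.008" --pt "0 0 0.008" --pt "0 0 0.006" --pt "0 0 0" --turn '[0,0,0,0]'

```text
time_s: 11.5
eef_pos: [0.5896, -0.0892, 0.0692]
eef_rot: [0.657, 0.754, -0.001, -0.001]
ft_force: [0.5, -0.7, -0.0]
opening: 0.0141
gripper_force: 24.8
```

```bash
python3 -c "
from go import *
d((-4.3,-229,50)); print(env.get_obs()['moment'])
S=optics.capture('side')
p=json.load(open('rest.json'))
cv2.imwrite('pics/t5.png',cv2.resize(S['pixels'][160:220,200:280],None,fx=9,fy=9,interpolation=cv2.INTER_CUBIC))
for x in (-22.5,12.5): print([proj(S,rest2w(p,np.array([x,y,65])/1e3)).round(1).tolist() for y in(-160.5,-201.5)])"
```

```text
t 11.5 grasp in rest mm [  -4.6 -228.7   63.2] delta tool mm [-0.4  0.3 13.2]
tool y yaw - rest yaw deg -0.05 tilt [-2.7e-03  7.0e-04 -1.0e+00] F [ 0.5 -0.7 -0. ] open 0.0141 gf 24.8
[-0.02850285 -0.14060971 -0.01533516]
[[193.3, 240.1], [188.7, 243.6]]
[[192.3, 229.6], [187.8, 233.4]]
```

View pics/t5.png

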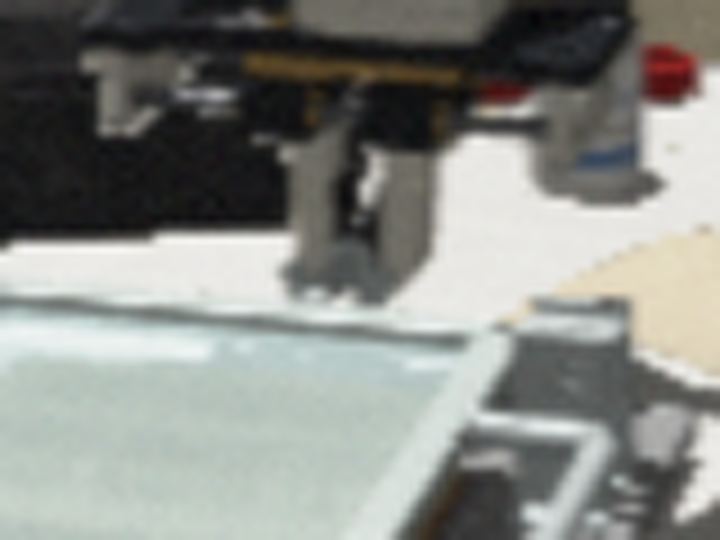

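Request:
jog_arm --pt "0 0 0.004" --pt "0 0 0.003" --pt "0 0 0" --turn '[0,0,0]'

```text
time_s: 11.85
eef_pos: [0.5903, -0.0893, 0.0633]
eef_rot: [0.657, 0.754, -0.0, -0.0]
ft_force: [-0.0, 0.3, -1.0]
opening: 0.0142
gripper_force: 24.8
```

```bash
python3 -c "
from go import *
d((-4.3,-229,50)); print(env.get_obs()['moment'])"
```

```text
t 11.85 grasp in rest mm [  -3.9 -228.9   57.3] delta tool mm [-0.2 -0.4  7.3]
tool y yaw - rest yaw deg -0.04 tilt [-6.e-04  1.e-04 -1.e+00] F [-0.   0.3 -1. ] open 0.0142 gf 24.8
[-0.03687038 -0.07245846  0.04143621]
```

Request:
jog_arm --pt "0 0 0.002" --pt "0 0 0.002" --pt "0 0 0.001" --pt "0 0 0" --turn '[0,0,0,0]'

```text
time_s: 12.25
eef_pos: [0.5904, -0.0893, 0.0585]
eef_rot: [0.657, 0.754, -0.0, -0.0]
ft_force: [-0.4, 0.8, -0.6]
opening: 0.0143
gripper_force: 24.8
```

```bash
python3 -c "
from go import *
d((-4.3,-229,50)); print(env.get_obs()['moment'])"
```

```text
t 12.25 grasp in rest mm [  -3.8 -228.9   52.5] delta tool mm [-0.1 -0.5  2.5]
tool y yaw - rest yaw deg -0.04 tilt [-3.e-04  0.e+00 -1.e+00] F [-0.4  0.8 -0.6] open 0.0143 gf 24.8
[-0.07055591 -0.14966479 -0.0339056 ]
```

Request:
jog_arm --pt "0 0 0.002" --pt "0 0 0.001" --pt "0 0 0.001" --pt "0 0 0" --turn '[0,0,0,0]'

```text
time_s: 12.65
eef_pos: [0.5908, -0.0895, 0.0553]
eef_rot: [0.657, 0.754, 0.0, 0.001]
ft_force: [-1.2, -0.0, 5.1]
opening: 0.0141
gripper_force: 24.9
```

```bash
python3 -c "
from go import *
d((-4.3,-229,50)); print(env.get_obs()['moment'])"
```

```text
t 12.65 grasp in rest mm [  -3.3 -229.2   49.3] delta tool mm [ 0.2 -1.  -0.7]
tool y yaw - rest yaw deg -0.05 tilt [ 1.1e-03 -4.0e-04 -1.0e+00] F [-1.2 -0.   5.1] open 0.0141 gf 24.9
[ 0.02572904 -0.00258857 -0.00676038]
```

Seated on the floors (5 N up). Balance point is close to the outer plate, so I slide the pin inward until the collar touches.

Request:
jog_arm --pt "0 0 -0.0005" --pt "0.002 0 0" --pt "0.002 0 0" --pt "0 0 0" --turn '[0,0,0,0]'

```text
time_s: 13.05
eef_pos: [0.5903, -0.0852, 0.0556]
eef_rot: [0.657, 0.754, 0.0, 0.0]
ft_force: [0.7, -1.0, 6.1]
opening: 0.0143
gripper_force: 24.9
```

```bash
python3 -c "
from go import *
d((-4.3,-229,50)); print(env.get_obs()['moment'])"
```

```text
t 13.05 grasp in rest mm [  -3.3 -224.8   49.6] delta tool mm [-4.2 -1.  -0.4]
tool y yaw - rest yaw deg -0.04 tilt [ 1.1e-03 -2.0e-04 -1.0e+00] F [ 0.7 -1.   6.1] open 0.0143 gf 24.9
[-0.11512256 -0.2258923  -0.00883653]
```

Request:
jog_arm --pt "0.001 0 -0.0005" --pt "0.001 0 0" --pt "0 0 0" --turn '[0,0,0]'

```text
time_s: 13.35
eef_pos: [0.5902, -0.0847, 0.056]
eef_rot: [0.657, 0.754, -0.0, 0.001]
ft_force: [1.4, -7.2, 3.1]
opening: 0.0141
gripper_force: 24.9
```

```bash
python3 -c "
from go import *
d((-4.3,-229,50)); print(env.get_obs()['moment'])"
```

```text
t 13.35 grasp in rest mm [  -3.2 -224.3   50. ] delta tool mm [-4.7 -1.1  0. ]
tool y yaw - rest yaw deg -0.03 tilt [ 0.0017 -0.0024 -1.    ] F [ 1.4 -7.2  3.1] open 0.0141 gf 24.9
[-1.12290042 -0.24263448  0.01607193]
```

Request:
jog_arm --pt "-0.001 0 0" --pt "-0.0005 0 0" --pt "0 0 0" --turn '[0,0,0]'

```text
time_s: 13.65
eef_pos: [0.5901, -0.0849, 0.0558]
eef_rot: [0.657, 0.754, 0.0, 0.0]
ft_force: [2.5, -2.9, 3.9]
opening: 0.0144
gripper_force: 24.9
```

Request:
jog_arm --pt "0 0 0" --pt "0 0 0" --pt "0 0 0" --pt "0 0 0" --pt "0 0 0" --turn '[0,0,0,0,0]' --gripper 0.6

```text
time_s: 14.15
eef_pos: [0.5896, -0.0847, 0.0554]
eef_rot: [0.657, 0.754, -0.0, -0.0]
ft_force: [-0.0, 0.2, 0.2]
opening: 0.0493
gripper_force: 0.0
```

Request:
jog_arm --pt "0 0 -0.02" --pt "0 0 -0.03" --pt "0 0 -0.04" --pt "0 0 -0.04" --pt "0 0 0" --turn '[0,0,0,0,0]'

```text
time_s: 14.65
eef_pos: [0.5925, -0.0855, 0.1918]
eef_rot: [0.657, 0.754, 0.002, 0.005]
ft_force: [-0.1, -0.2, -0.2]
opening: 0.0551
gripper_force: 0.0
```

```bash
python3 -c "
from go import *
d((-140,0,72))"
```

```text
t 14.65 grasp in rest mm [  -1.  -225.4  185.8] delta tool mm [ 225.8 -140.3  111.4]
tool y yaw - rest yaw deg -0.03 tilt [ 0.0107 -0.0029 -0.9999] F [-0.1 -0.2 -0.2] open 0.0551 gf 0.0
```

Request:
jog_arm --pt "0.02 -0.012 0" --pt "0.03 -0.02 0" --pt "0.03 -0.02 0" --pt "0.03 -0.02 0" --pt "0.03 -0.02 0" --pt "0.03 -0.02 0" --pt "0.03 -0.02 0" --pt "0.02 -0.007 0" --pt "0.006 0 0" --pt "0 0 0" --turn '[0,0,0,0,0,0,0,0,0,0]' --gripper 0.3

```text
time_s: 15.65
eef_pos: [0.4212, 0.1203, 0.1856]
eef_rot: [0.656, 0.755, 0.0, 0.0]
ft_force: [0.3, -0.2, 0.1]
opening: 0.0274
gripper_force: 0.0
```

```bash
python3 -c "
from go import *
d((-139.5,0,72))
T=optics.capture('top');S=optics.capture('side')
cv2.imwrite('pics/t6.png',np.hstack([cv2.resize(T['pixels'][150:230,240:320],None,fx=4.9,fy=4.9),cv2.resize(S['pixels'][165:255,205:295],None,fx=4.36,fy=4.36)[:392]]))
p=json.load(open('rest.json'))
for n,q in(('top',T),('side',S)):
  print(n,[proj(q,rest2w(p,np.array(m)/1e3)).round(1).tolist() for m in((-5,-145,50),(-5,-231,50))])
  for k in('pin_tip','lock_pin','handle'): print(k,[(np.round(x['position'],1),round(x['confidence'],2)) for x in optics.tip_of(k,q)[:2]])"
```

```text
t 15.65 grasp in rest mm [-142.3    2.1  179.6] delta tool mm [ -2.1   2.8 107.6]
tool y yaw - rest yaw deg 0.05 tilt [ 4.e-04 -1.e-04 -1.e+00] F [ 0.3 -0.2  0.1] open 0.0274 gf 0.0
top [[168.9, 266.3], [165.0, 298.9]]
pin_tip [(array([164.6, 266.5]), 0.65)]
lock_pin [(array([165. , 296.2]), 0.54)]
handle []
side [[199.0, 233.5], [189.2, 241.1]]
pin_tip [(array([202.5, 234.9]), 0.43), (array([230.6, 214.6]), 0.33)]
lock_pin [(array([238.6, 215.7]), 0.68), (array([189.4, 239.3]), 0.6)]
handle [(array([215.5, 265.4]), 0.9)]
```

View pics/t6.png

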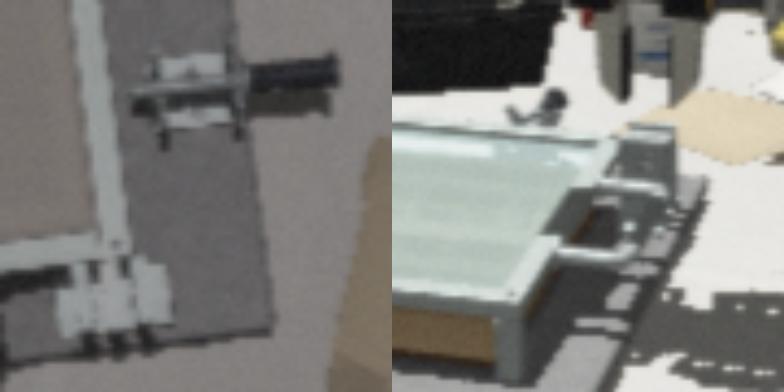

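Pin lies across both plates: tip at top-view (169, 266), disc end near (164, 309), as predicted. Now down onto the handle.

Request:
jog_arm --pt "-0.002 0.003 0.02" --pt "0 0 0.03" --pt "0 0 0.025" --pt "0 0 0.015" --pt "0 0 0.01" --pt "0 0 0.007" --pt "0 0 0" --turn '[0,0,0,0,0,0,0]'

```text
time_s: 16.75
eef_pos: [0.4242, 0.1182, 0.0783]
eef_rot: [0.657, 0.754, -0.0, -0.0]
ft_force: [-0.2, 0.1, 0.7]
opening: 0.0274
gripper_force: 0.0
```

```bash
python3 -c "
from go import *
d((-139.5,0,72))"
```

```text
t 16.75 grasp in rest mm [-139.6   -0.4   72.3] delta tool mm [0.4 0.1 0.3]
tool y yaw - rest yaw deg -0.05 tilt [-9.e-04 -2.e-04 -1.e+00] F [-0.2  0.1  0.7] open 0.0274 gf 0.0
```

Request:
jog_arm --pt "0 0 0" --pt "0 0 0" --pt "0 0 0" --pt "0 0 0" --pt "0 0 0" --turn '[0,0,0,0,0]' --gripper 0 --squeeze 25

```text
time_s: 17.25
eef_pos: [0.4254, 0.1184, 0.0793]
eef_rot: [0.657, 0.754, 0.001, 0.001]
ft_force: [3.4, 1.1, 2.7]
opening: 0.0112
gripper_force: 25.0
```

```bash
python3 -c "
from go import *
d((-139.5,0,72))
import numpy as np
r=255; N=25; a=np.radians(np.linspace(0,50,N+1)); print(np.round(np.c_[np.diff(-r*np.cos(a)),-np.diff(r*np.sin(a))],1).tolist())"
```

```text
t 17.25 grasp in rest mm [-138.4   -0.4   73.3] delta tool mm [ 0.4 -1.1  1.3]
tool y yaw - rest yaw deg -0.04 tilt [ 2.7e-03  2.0e-04 -1.0e+00] F [3.4 1.1 2.7] open 0.0112 gf 25.0
[[0.2, -8.9], [0.5, -8.9], [0.8, -8.9], [1.1, -8.8], [1.4, -8.8], [1.7, -8.7], [2.0, -8.7], [2.3, -8.6], [2.6, -8.5], [2.9, -8.4], [3.2, -8.3], [3.5, -8.2], [3.8, -8.1], [4.0, -7.9], [4.3, -7.8], [4.6, -7.6], [4.8, -7.5], [5.1, -7.3], [5.4, -7.1], [5.6, -6.9], [5.8, -6.7], [6.1, -6.5], [6.3, -6.3], [6.5, -6.1], [6.7, -5.8]]
```

Gripped. I lift along the arc, first 5 rows (10°).

Request:
jog_arm --pt "0.0 0.0012 -0.0089" --pt "0 0.0005 -0.0089" --pt "0 0.0008 -0.0089" --pt "0 0.0011 -0.0088" --pt "0 0.0014 -0.0088" --pt "0 0.0017 -0.0087" --turn '[0,0,0,0,0,0]'

```text
time_s: 17.85
eef_pos: [0.4307, 0.1192, 0.1323]
eef_rot: [0.657, 0.754, -0.0, -0.0]
ft_force: [2.9, 0.8, -6.0]
opening: 0.0109
gripper_force: 25.0
```

```bash
python3 -c "
from go import *
a=np.radians(50); d((115-255*np.cos(a),0,72+255*np.sin(a))); print(env.get_obs()['moment'])"
```

```text
t 17.85 grasp in rest mm [-133.1   -0.3  126.3] delta tool mm [   0.4   84.1 -141.1]
tool y yaw - rest yaw deg -0.04 tilt [-7.e-04 -2.e-04 -1.e+00] F [ 2.9  0.8 -6. ] open 0.0109 gf 25.0
[ 0.08152829 -0.47235726 -0.01099756]
```

Request:
jog_arm --pt "0 0.002 -0.0087" --pt "0 0.0023 -0.0086" --pt "0 0.0026 -0.0085" --pt "0 0.0029 -0.0084" --pt "0 0.0032 -0.0083" --pt "0 0.0035 -0.0082" --pt "0 0.0038 -0.0081" --pt "0 0.004 -0.0079" --pt "0 0.0043 -0.0078" --pt "0 0.0046 -0.0076" --turn '[0,0,0,0,0,0,0,0,0,0]'

```text
time_s: 18.85
eef_pos: [0.4619, 0.1237, 0.2141]
eef_rot: [0.657, 0.754, -0.002, -0.002]
ft_force: [-9.4, -0.9, 0.5]
opening: 0.0111
gripper_force: 25.0
```

```bash
python3 -c "
from go import *
a=np.radians(50); d((115-255*np.cos(a),0,72+255*np.sin(a))); print(env.get_obs()['moment'])"
```

```text
t 18.85 grasp in rest mm [-1.016e+02 -1.000e-01  2.081e+02] delta tool mm [  0.2  52.4 -59.5]
tool y yaw - rest yaw deg -0.03 tilt [-5.5e-03 -6.0e-04 -1.0e+00] F [-9.4 -0.9  0.5] open 0.0111 gf 25.0
[-0.11955811  1.57883763  0.06787057]
```

Request:
jog_arm --pt "0 0.0038 -0.0075" --pt "0 0.0047 -0.0073" --pt "0 0.0054 -0.0071" --pt "0 0.0056 -0.0069" --pt "0 0.0058 -0.0067" --turn '[0,0,0,0,0]'

```text
time_s: 19.35
eef_pos: [0.4871, 0.1274, 0.2501]
eef_rot: [0.657, 0.754, -0.002, -0.002]
ft_force: [-10.9, 0.1, 3.7]
opening: 0.0113
gripper_force: 25.0
```

```bash
python3 -c "
from go import *
a=np.radians(50); d((115-255*np.cos(a),0,72+255*np.sin(a))); print(env.get_obs()['moment'])"
```

```text
t 19.35 grasp in rest mm [-7.610e+01  1.000e-01  2.441e+02] delta tool mm [ -0.   27.1 -23.4]
tool y yaw - rest yaw deg -0.03 tilt [-4.8e-03 -1.0e-04 -1.0e+00] F [-10.9   0.1   3.7] open 0.0113 gf 25.0
[ 0.00394869  1.87504028 -0.00262064]
```

Request:
jog_arm --pt "0 0.0052 -0.0072" --pt "0 0.0055 -0.007" --pt "0 0.006 -0.0066" --pt "0 0.0062 -0.006" --pt "0 0.002 -0.0018" --pt "0 0 0" --pt "0 0 0" --turn '[0,0,0,0,0,0,0]'

```text
time_s: 20.05
eef_pos: [0.5138, 0.1313, 0.2781]
eef_rot: [0.657, 0.754, 0.0, -0.0]
ft_force: [-1.5, 4.6, -2.9]
opening: 0.0107
gripper_force: 25.0
```

```bash
python3 -c "
from go import *
a=np.radians(50); d((115-255*np.cos(a),0,72+255*np.sin(a))); print(env.get_obs()['moment'])
T=optics.capture('top');S=optics.capture('side')
cv2.imwrite('pics/t7.png',np.hstack([cv2.resize(T['pixels'][130:240,190:320],None,fx=3,fy=3),cv2.resize(S['pixels'][110:220,170:300],None,fx=3,fy=3)]))
p=json.load(open('rest.json'))
h=[]
for n,q in(('top',T),('side',S)):
  r=optics.tip_of('handle',q); print([(np.round(x['position'],1),round(x['confidence'],2)) for x in r[:2]],proj(q,rest2w(p,np.array([115-255*np.cos(a),0,72+255*np.sin(a)])/1e3*np.array([1,1,1]))).round(1))
  if r: h.append((q,r[0]['position']))
if len(h)==2: print(tri(h),rest2w(p,[.115,0,.072]))"
```

```text
t 20.05 grasp in rest mm [-4.900e+01  2.000e-01  2.721e+02] delta tool mm [-0.2  0.1  4.7]
tool y yaw - rest yaw deg -0.03 tilt [-1.0e-04  1.1e-03 -1.0e+00] F [-1.5  4.6 -2.9] open 0.0107 gf 25.0
[ 0.76958771  0.41595439 -0.027693  ]
[] [181.9 200.9]
[(array([145.3, 230.9]), 0.67)] [147.2 231.2]
```

View pics/t7.png

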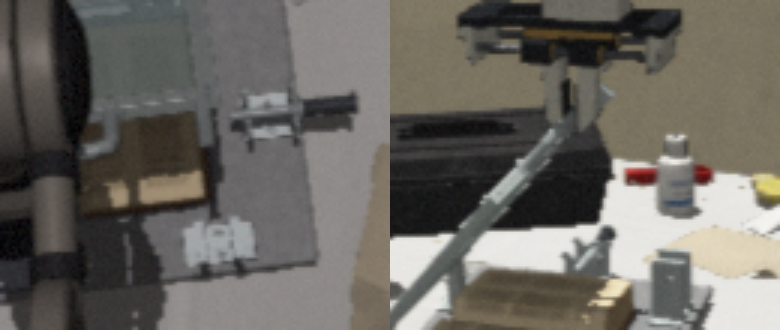

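The side view shows the platen raised at about 50°, with its bar between the fingers near (575, 125). The pin still lies in the bracket, and the book hasn't moved. By arm kinematics the angle is about 50.7°, with low force, so I settle and hand in.

Request:
jog_arm --pt "0 0 0" --pt "0 0 0" --pt "0 0 0" --pt "0 0 0" --pt "0 0 0" --turn '[0,0,0,0,0]'

```text
time_s: 20.75
eef_pos: [0.5138, 0.1313, 0.278]
eef_rot: [0.657, 0.754, 0.0, -0.0]
ft_force: [-1.9, 5.3, -2.5]
opening: 0.0112
gripper_force: 25.0
```

```bash
python3 -c "
from go import *
d((-49,0,267)); print(np.round(env.get_obs()['joint_velocities'],3)); print(env.sign_off())"
```

```text
t 20.75 grasp in rest mm [-4.91e+01  2.00e-01  2.72e+02] delta tool mm [-0.2  0.1  5. ]
tool y yaw - rest yaw deg -0.03 tilt [-2.0e-04  1.1e-03 -1.0e+00] F [-1.9  5.3 -2.5] open 0.0112 gf 25.0
[ 0.001 -0.002  0.    -0.002  0.001  0.   ]
the job is handed in; nothing more can be done
None
```

The job is handed in at 20.8 s: the pin is drawn and parked in the bracket notches, and the platen is held still by its handle at about 50.7°, worked out from the arm's position; the judging returned no verdict.

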